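Refit the blade and front guard of a desk fan

TASK

The desk fan has been taken apart for cleaning and its head is tilted to face the ceiling: put it back together. Slip the blade onto the motor shaft and turn it until its groove finds the drive pin and it drops fully home, then set the front guard over it and twist it clockwise (seen from above) until its lugs drop into the locking notches, and let go. Leave the mug, the headphones and the disc tub where they stand.

Things in the scene. Friction and masses are not known exactly. Their poses are not given: they have to be found in the camera images.
- fan_seat (a point): White desk fan fixed on the desk, head facing up. Point on the motor shaft's axis, on the dark collar where the blade's hub sits home, 136 mm above the desk; z up. Steel shaft, 8 mm thick, round end 46 mm up. A brass drive pin (27 x 5 mm) crosses it level, 9 mm up. Shaft, collar and pin turn stiffly together (0.08 N m); the pin's direction is random and not measured.
- fan_rim (a point): Point on the fan's axis, level with the head's round rim: 14 mm above fan_seat. The rim is flat, radius 80 to 91 mm; inside it is a bowl, at least 24 mm deep from 20 to 80 mm off the axis. On the rim are three lime hooks 120 degrees apart, tops 14 mm above the rim, undersides 9 mm. Same axes as fan_seat.
- fan_notch (a point): Middle of the floor of one of three locking notches, at radius 87 mm on the fan's x axis, 6 mm below the rim. From the axis, anticlockwise angles from x (again at +120, +240): stop -12 to -7 degrees, notch -7 to 7, rim beyond. The hook roofs -12 to 20 degrees; from 21 to 108 the rim is open from above. A lug goes on the open rim, then clockwise under the hook to the notch.
- blade_center (a point): Lime 3-wing fan blade, 152 mm wide, loose, about 110 g, lying groove down, as it goes on. Point on its axis half-way up the hub; z up. Hub 50 mm wide, 44 mm tall, 10 mm bore right through; its top 20 mm stand clear above the wings for gripping. Across its underside, along x, a groove 10 mm wide, 14 mm deep: the key for the drive pin.
- blade_wing (a point): Middle of one wing, at radius 52 mm, 30 degrees anticlockwise from the blade's x axis; wings also at 150 and 270 degrees, each 55 mm wide, 20 mm high. Groove not on the pin: the hub rests on the pin, 11.5 mm above home, and turns easily by its own weight (pressed hard it drags the shaft). Groove in line with the pin within 0.1 rad, either way round: it drops home.
- guard_center (a point): White front guard, loose, about 160 g, cap up: a round grille 196 mm wide, 84 mm tall. Point on its axis half-way up; z up. Held by the round grey cap, 48 mm wide, 18 to 42 mm above this point. Skirt 34 mm tall, 190 mm wide inside. Lugs on the open rim: this point is 48 mm above fan_seat. Locked: 42 mm, and its x axis is within 4 degrees of the fan's (or 120 or 240 from it).
- guard_lug (a point): Underside of one of the guard's three lugs inside the skirt, on the guard's x axis (others at 120 and 240 degrees; lime marks outside), 34 mm below guard_center. Lugs are 12 mm wide, 6 mm tall, reaching in to radius 85.5 mm. Over the notches they drop 6 mm.
- tub: Bystander: black disc tub with a yellow tag, 134 mm wide, 82 mm tall; origin under its centre.
- mug: Bystander: blue mug, 80 mm wide, 92 mm tall; origin under its centre.
- headphones: Bystander: black headphones lying flat, about 140 x 140 mm, 60 mm tall; origin on the desk in the middle.
Not all that is in view belongs to the job. There is more than one size of the part that bears blade_center; the job needs the smaller.

How it is judged:
By the outcome, as a careful person would: the job done as asked, in the order asked, and still so for the second after the job is handed in, with the robot touching nothing.
It also fails if it takes over 67 s, if anything falls off the work surface, if the arm or the gripper's body presses on something with over 40 N, if the wrist force passes 120 N, or if a joint passes its speed limit or range.

ROBOT

A 7-joint arm with a two-finger parallel gripper is mounted at the origin on the work surface. World frame = base frame: x ahead of the robot, y to its left, z up, the work surface at z = 0. Lengths are in m, angles in rad, forces in N, time in s.
With the tool pointing down it reaches from about 0.425 to 0.95 m from the base axis. Payload 4.7 kg.
Tool frame: the origin (TCP) lies at the very end of the fingers, on their centre line; the grasp point (between the pads) lies 19 mm behind it; z points along the fingers, y is the line along which they close (so a half turn about z gives the same grasp; the last joint's range is limited). The gripper opens to 85 mm and grips with 20 to 120 N. Pads are 22 mm wide; open, the fingers measure 114 mm over their backs; the gripper's body (76 mm by 85 mm) begins 54 mm behind the grasp point. The pads swing forward as they close: fully open they stand 13 mm farther back than shut.
Start: joints at [-1.335, 0.469, -0.049, 1.532, 0.024, 1.141, -0.082], TCP at [0.177, 0.652, 0.231] pointing down, gripper open.
Joint ranges: [-2.59, 2.59], [-0.33, 1.99], [-1.39, 1.29], [0.1, 2.45], [-1.04, 4.18], [0.21, 1.99], [-2.66, 2.66]. Speed limits (rad/s): [2.57, 2.57, 3.14, 3.14, 3.14, 3.14, 3.14].

INTERFACE

Orientations are given as a rotation vector (axis times angle).
In Python, from cell import bot gives the robot as it stands.
- The arm moves only by the shell command python3 -m jog 'ROWS' [FORCE]. ROWS is JSON, a list of rows, each a list of 7 numbers: the shift along the tool's x, y, z in mm, then the turn, a rotation vector about the tool's x, y, z in rad, then the finger opening in mm, from 0 to 85.4. In form: [[tx, ty, tz, wx, wy, wz, claw], ...]. A call has exactly 5 rows; each row shifts and turns the commanded pose from where the row before left it, along the tool's axes as they then stand; what a row does not reach is not made up. A row lasts 1/10 s, in which the tool goes at most 50 mm and 8.59 degrees, less where a joint would pass 70% of its speed; a pose out of reach is approached as far as the arm can. A call with a gripper value outside its range is refused whole. The fingers move at their own pace and stop on an object; FORCE is the grip in N (left out, the last holds). Time passes only in rows, so rows that do not move let the fingers close, or fill a call up. It gives the time, the measured TCP pose, the force, the opening and the grip force at its end, in the units of the state.
- bot.observe(): the state, without advancing time (a new reading comes with each control period).
- bot.camera(name): name is "scene" or "side" or "wrist"; returns a dict with "image" (480x640x3 uint8, blue, green, red), "fx", "fy", "cx", "cy" (pixels), "cam_to_world" (4x4, takes a point from camera to world coordinates); the wrist camera has in their place "T_tool_cam" (4x4, takes a point from camera to tool coordinates, whose origin is the TCP and whose axes are the flange's). Camera axes: x right, y down, z forward; pixel columns grow to the right and rows downward; lengths in m; the calibration is good to about 2 mm. A picture is of the moment at which its call begins: read the wrist's pose just before it. There is no depth.
- bot.hand_in(): hands the job in; it is judged then, once.
The state is a dict: "time_s": time; "joints": joint angles; "dq": joint speeds; "joint_efforts": joint torques, N m; "tcp_pos": TCP position; "orientation": TCP orientation; "force": force on the tool from outside, world axes, zero at the start; "ft_torque": the same for the moment, N m; "grip_width": opening from 0.0 (shut) to 1.0 (fully open); "grasp_force": force on a finger pad.
Only numpy, scipy, OpenCV 4.12 (cv2) and the standard library are available. Lean on these libraries where they do the work, as an engineer would, in place of code of your own. Each camera call takes 0.05 s, during which the arm holds its last target. There are 200 camera calls.

## Working session

There is one attempt and no reset: what is moved stays moved. The work goes in short steps, Python scripts to look and compute and a shell command to move; the robot and the scene stay as the last step left them, time stands still between calls to the robot, and variables do not carry over. Pictures are saved under pics/ and viewed, at most 10 in all, crops included, and the job is handed in when it is done.

```bash
mkdir -p pics; ls; python3 - <<'E'
from cell import bot
import cv2,json,numpy as np
s=bot.observe();print({k:np.round(v,4).tolist() for k,v in s.items()})
for n in("scene","side"):
    c=bot.camera(n);cv2.imwrite(f"pics/{n}0.png",c["image"]);print(n,c["fx"],c["cx"],c["cy"],np.round(c["cam_to_world"],4).tolist())
    np.savez(f"{n}.npz",K=[c["fx"],c["fy"],c["cx"],c["cy"]],T=c["cam_to_world"])
c=bot.camera("wrist");print(np.round(c["T_tool_cam"],4).tolist(),c["fx"])
cv2.imwrite("pics/wrist0.png",c["image"])
E
```

```text
pics
{'time_s': 0.0, 'joints': [-1.3349, 0.4695, -0.0486, 1.5337, 0.0241, 1.141, -0.0823], 'dq': [0.0001, 0.0003, -0.0009, 0.0, 0.0006, -0.0014, 0.0009], 'joint_efforts': [-0.0, -51.0302, -0.046, -23.7722, 0.0108, 0.0074, -0.0], 'tcp_pos': [0.1765, 0.6509, 0.2302], 'orientation': [-0.4147, -3.1139, 0.0031], 'force': [-0.1422, 0.1517, -0.3682], 'ft_torque': [-0.0187, -0.0022, 0.0203], 'grasp_force': 0.0, 'grip_width': 1.0067}
scene 437.4512815489417 323.064096081397 237.5775896517016 [[-0.8631, 0.3065, -0.4013, 0.9024], [0.5047, 0.5509, -0.6647, 0.6291], [0.0173, -0.7763, -0.6301, 0.7269], [0.0, 0.0, 0.0, 1.0]]
side 605.9204639502265 311.9252369130749 237.25946040191033 [[0.7243, -0.3376, 0.6012, -0.1981], [-0.6895, -0.3467, 0.636, -0.7328], [-0.0063, -0.8751, -0.4838, 0.6724], [0.0, 0.0, 0.0, 1.0]]
[[0.0002, -0.9453, -0.3263, 0.084], [1.0, -0.0, 0.0006, 0.0007], [-0.0006, -0.3263, 0.9453, -0.1415], [0.0, 0.0, 0.0, 1.0]] 353.15162121567045
```

View pics/scene0.png

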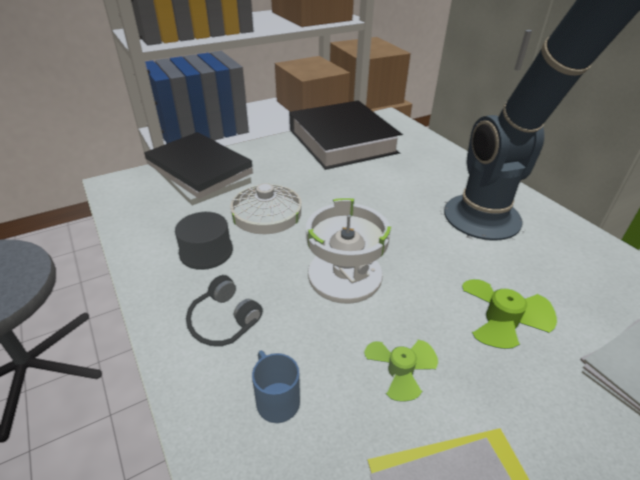

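View pics/side0.png

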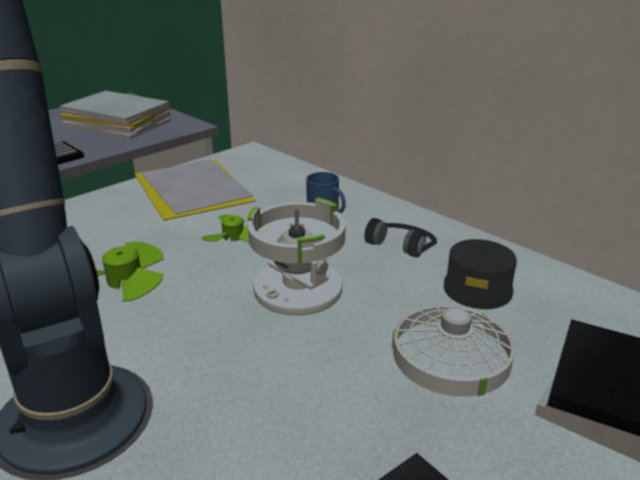

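The scene view shows two lime blades. One has its hub at scene (403,355), or side (232,226). The other is at scene (508,303), or side (121,258), and looks larger. I'll confirm which is smaller in an enlarged crop and measure both.

```bash
python3 - <<'E'
import cv2,numpy as np
a=cv2.imread("pics/scene0.png");b=cv2.imread("pics/side0.png")
r=lambda i,x,y,w,h,f:cv2.resize(i[y:y+h,x:x+w],None,fx=f,fy=f,interpolation=cv2.INTER_CUBIC)
A=r(a,355,265,205,140,3.9) # blades
A=cv2.resize(A,(800,546));cv2.imwrite("pics/c1.png",A)
# side fan | guard
B=np.hstack([r(b,240,190,115,125,3.4)[:425,:391],r(b,385,295,136,106,3)[:318,:408].copy() if 0 else cv2.copyMakeBorder(r(b,385,295,136,106,3),0,107,0,0,cv2.BORDER_CONSTANT)])
cv2.imwrite("pics/c2.png",B);print(A.shape,B.shape)
E
```

```text
(546, 800, 3) (425, 799, 3)
```

View pics/c1.png

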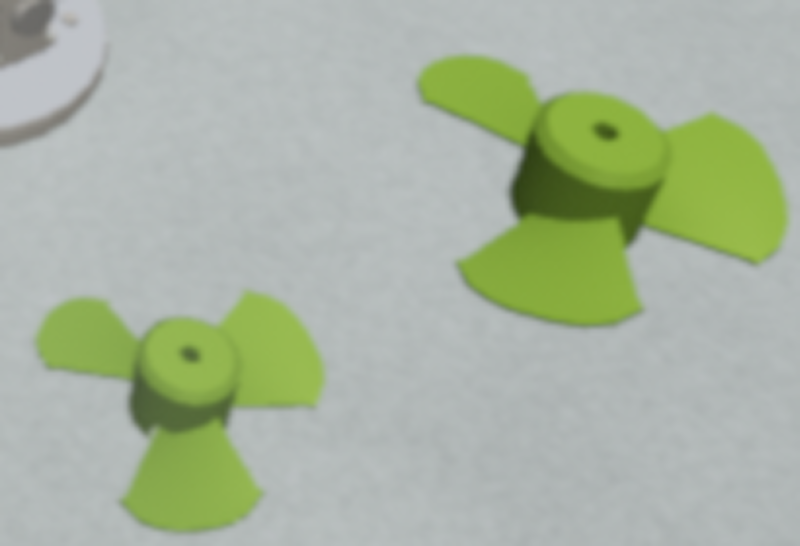

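View pics/c2.png

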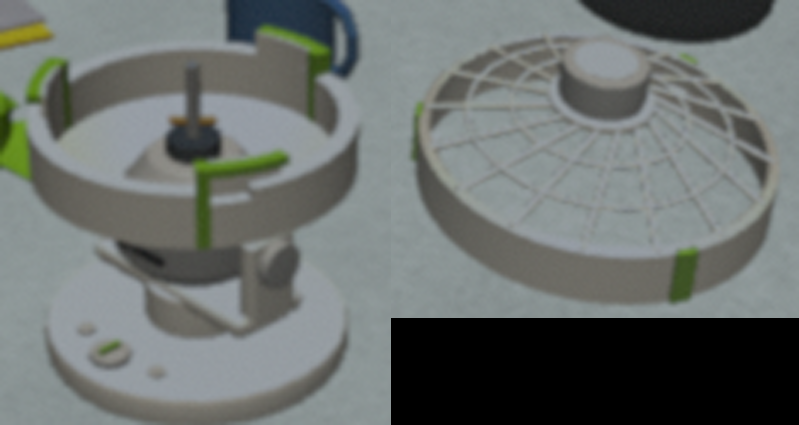

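The crop confirms it: the blade at scene (403,355) is clearly smaller. Its hub is about 26 px wide against 35 px for the other. I'll locate everything now.

```bash
cat > h.py <<'E'
import numpy as np
from scipy.spatial.transform import Rotation as R
def ray(n,u,v,z):
    d=np.load(n+".npz");fx,fy,cx,cy=d["K"];T=d["T"]
    r=T[:3,:3]@[(u-cx)/fx,(v-cy)/fy,1];o=T[:3,3]
    return (o+r*(z-o[2])/r[2])
def proj(n,p):
    d=np.load(n+".npz");fx,fy,cx,cy=d["K"];T=d["T"]
    q=T[:3,:3].T@(np.asarray(p)-T[:3,3]);return np.array([fx*q[0]/q[2]+cx,fy*q[1]/q[2]+cy])
E
python3 - <<'E'
from h import *
P=lambda t,*a:print(t,np.round(ray(*a),4))
P("small sc","scene",403.5,355.5,.044);P("small side","side",233,219,.044)
s=ray("scene",403.5,355.5,.044)
for n,(x,y) in dict(b=(190,528),l=(50,325),r=(305,345)).items():
    q=ray("scene",355+x/3.9,265+y/3.9,.014)-s;print(n,np.linalg.norm(q[:2]),np.degrees(np.arctan2(q[1],q[0])))
b=ray("scene",355+605/3.9,265+132/3.9,.06);print("big",b)
P("guard sd","side",458,315.5,.084);P("guard sc","scene",265,188,.084)
g=ray("side",458,315.5,.084)
for u,v in((483,386.7),(394.3,338.3),(484.7,314.3)):
    q=ray("side",u,v,.017)-g;print(np.linalg.norm(q[:2]),np.degrees(np.arctan2(q[1],q[0])))
P("fan sd","side",296.8,210,.182);P("fan sc","scene",350,199,.182)
f=ray("side",296.8,210,.182)
for n,x,y in(("stop1",203,165),("end1",285,157),("stop2",265,38),("end2",325,52),("3",45,65)):
    q=ray("side",240+x/3.4,190+y/3.4,.164)-f;print(n,np.linalg.norm(q[:2]),np.degrees(np.arctan2(q[1],q[0])))
E
```

```text
small sc [0.5125 0.2832 0.044 ]
small side [0.5134 0.2804 0.044 ]
b 0.07380079111311572 54.922171707661924
l 0.07194624592634752 -61.97995188101552
r 0.07164846375437883 172.04903310895926
big [0.23906032 0.29006908 0.06      ]
guard sd [ 0.522  -0.3149  0.084 ]
guard sc [ 0.5228 -0.3087  0.084 ]
0.09661052320256759 -117.78213579262906
0.09979192221146839 120.99721793359633
0.12080913537403351 7.667883451785603
fan sd [0.4623 0.0054 0.182 ]
fan sc [ 0.4344 -0.0341  0.182 ]
stop1 0.07494855185334552 -128.74874938823297
end1 0.08227704501615744 -97.78176337531835
stop2 0.08406862719903987 18.670763671253674
end2 0.09164313524936854 -6.166935846127844
3 0.09338356184008334 110.26767686895295
```

```bash
cat >> h.py <<'E'
def st():
    from cell import bot
    s=bot.observe();return s,np.array(s["tcp_pos"]),R.from_rotvec(s["orientation"]).as_matrix()
def go(p,yaw=None):
    "tool-axis shift (mm) from measured pose to p, and turn about tool z to tool-x yaw (deg)"
    s,t,M=st();d=M.T@(np.array(p)-t)*1000
    y=np.degrees(np.arctan2(M[1,0],M[0,0]))
    print("t",round(s["time_s"],2),"tcp",np.round(t,4),"yaw %.2f tilt %s"%(y,np.round(M[:2,2],4)),"q",np.round(s["joints"],2),"F",np.round(s["force"],1),"w",round(s["grip_width"]*85.4,1),"gf",round(s["grasp_force"],1))
    print(" shift",np.round(d,1),"turn(rad)",None if yaw is None else np.round(np.radians((y-yaw+180)%360-180),3))
def snap(name):
    import cv2;from cell import bot
    s,t,M=st();c=bot.camera("wrist");cv2.imwrite(f"pics/{name}.png",c["image"])
    W=np.eye(4);W[:3,:3]=M;W[:3,3]=t;np.savez(name+".npz",K=[c["fx"],c["fy"],c["cx"],c["cy"]],T=W@np.array(c["T_tool_cam"]))
    return c["image"]
E
python3 -c "
from h import *
go([.49,.12,.32]);print(st()[2].round(3))"
```

```text
t 0.15 tcp [0.1765 0.6511 0.2305] yaw 164.83 tilt [-0.0004 -0.0015] q [-1.33  0.47 -0.05  1.53  0.02  1.14 -0.08] F [ 0.5 -0.1 -0.6] w 85.5 gf 0.0
 shift [-441.5 -430.6  -88.8] turn(rad) None
[[-0.965  0.262 -0.   ]
 [ 0.262  0.965 -0.001]
 [-0.    -0.002 -1.   ]]
```

```bash
R='[[-29.4,-28.7,-5.9,0,0,0,85],[-29.4,-28.7,-5.9,0,0,0,85],[-29.4,-28.7,-5.9,0,0,0,85],[-29.4,-28.7,-5.9,0,0,0,85],[-29.4,-28.7,-5.9,0,0,0,85]]' >/dev/null
python3 -m jog '[[-29.4,-28.7,-5.9,0,0,0,85],[-29.4,-28.7,-5.9,0,0,0,85],[-29.4,-28.7,-5.9,0,0,0,85],[-29.4,-28.7,-5.9,0,0,0,85],[-29.4,-28.7,-5.9,0,0,0,85]]' 60
python3 -m jog '[[-29.4,-28.7,-5.9,0,0,0,85],[-29.4,-28.7,-5.9,0,0,0,85],[-29.4,-28.7,-5.9,0,0,0,85],[-29.4,-28.7,-5.9,0,0,0,85],[-29.4,-28.7,-5.9,0,0,0,85]]'
python3 -m jog '[[-29.4,-28.7,-5.9,0,0,0,85],[-29.4,-28.7,-5.9,0,0,0,85],[-29.4,-28.7,-5.9,0,0,0,85],[-29.4,-28.7,-5.9,0,0,0,85],[0,0,0,0,0,0,85]]'
python3 -c "
from h import *
go([.49,.12,.32]);im=snap('w1')
import cv2;cv2.imwrite('pics/w1b.png',cv2.resize(im,(800,600),interpolation=cv2.INTER_CUBIC))"
```

```text
time_s: 0.65
tcp_pos: [0.2816, 0.4728, 0.2608]
orientation: [-0.415, -3.114, 0.001]
force: [0.9, 0.4, 1.0]
grip_width: 0.996
grasp_force: 0.0
time_s: 1.15
tcp_pos: [0.3857, 0.2958, 0.2905]
orientation: [-0.415, -3.114, -0.0]
force: [1.0, -0.4, 0.2]
grip_width: 0.994
grasp_force: 0.0
time_s: 1.65
tcp_pos: [0.4716, 0.1499, 0.3148]
orientation: [0.431, 3.109, -0.002]
force: [-0.9, 0.0, 0.6]
grip_width: 0.994
grasp_force: 0.0
t 1.65 tcp [0.4716 0.1499 0.3148] yaw 164.21 tilt [ 0.0028 -0.0015] q [-0.65  0.1   0.28  1.85 -0.03  1.2   0.93] F [-0.9  0.   0.6] w 84.9 gf 0.0
 shift [-25.9 -23.8  -5.1] turn(rad) None
```

View pics/w1b.png

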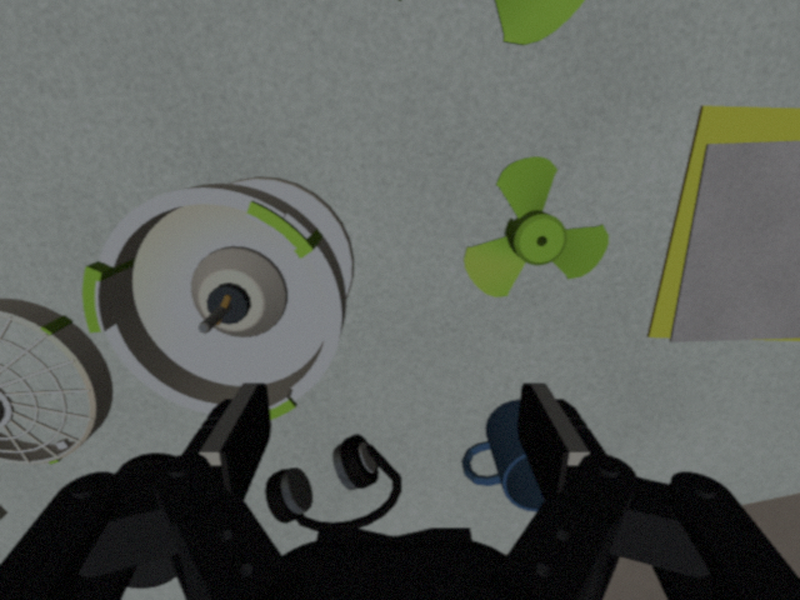

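```bash
python3 - <<'E'
from h import *
W=lambda x,y,z:ray("w1",x/1.25,y/1.25,z)
b=W(542,241,.044);print("blade",b)
for n,x,y in(("a",527,160),("b",606,243),("c",480,285)):
    q=W(x,y,.014)-b;print(n,np.linalg.norm(q[:2]),np.degrees(np.arctan2(q[1],q[0])))
f=W(206,325,.182);print("tip",f,"collar",W(229,303,.136))
import cv2
# rim circle through outer points z=.150
pts=np.array([W(x,y,.150)[:2] for x,y in((183,190),(118,215),(97,250),(112,352),(160,400),(215,413),(343,330),(344,290),(330,258))])
A=np.c_[2*pts,np.ones(len(pts))];s=np.linalg.lstsq(A,(pts**2).sum(1),rcond=None)[0];print("rim",s[:2],np.sqrt(s[2]+s[0]**2+s[1]**2))
for c in(f[:2],s[:2]):
  for n,x,y in(("A stop",313,246),("A end",250,207),("B stop",93,266),("B end",92,330),("C",292,405),("pin1",222,306),("pin2",230,296)):
    z=.145 if n[0]=="p" else .164
    q=W(x,y,z)[:2]-c;print(n,np.linalg.norm(q).round(4),np.degrees(np.arctan2(q[1],q[0])).round(1))
print("fan proj",proj("scene",[*s[:2],.182]),proj("side",[*s[:2],.182]),proj("side",[*f[:2],.182]))
im=cv2.imread("pics/w1.png")[215:275,140:215];im2=cv2.imread("pics/w1.png")[150:240,365:490]
cv2.imwrite("pics/c3.png",np.hstack([cv2.resize(im,(500,400),interpolation=2),cv2.resize(im2,(300,400*1),interpolation=2)]))
E
```

```text
blade [0.5140567  0.28472095 0.044     ]
a 0.07342393495374178 174.29722112911426
b 0.07608233323763952 67.78864160171118
c 0.07301528123740714 -58.75327403851107
tip [0.46814395 0.02043976 0.182     ] collar [0.46898191 0.01929742 0.136     ]
rim [0.47003519 0.01667095] 0.09278142209806683
A stop 0.0876 109.1
A end 0.0827 141.3
B stop 0.0874 -130.2
B end 0.0917 -98.5
C 0.0885 17.3
pin1 0.0029 -101.4
pin2 0.0088 136.1
A stop 0.0918 109.4
A end 0.0865 140.1
B stop 0.0858 -132.8
B end 0.0883 -100.1
C 0.0879 20.0
pin1 0.0026 158.6
pin2 0.0128 129.8
fan proj [348.95576834 215.4130356 ] [295.77859923 206.74113907] [293.64396472 206.41311219]
```

View pics/c3.png

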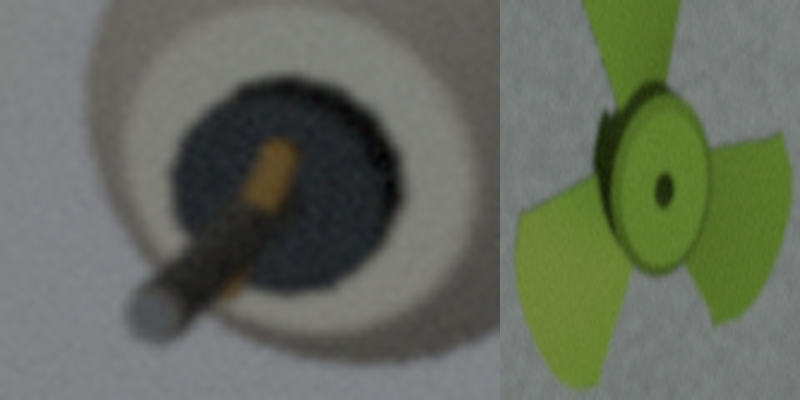

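```bash

python3 -m jog '[[-11.5,-42.5,5,0,0,0,85],[-11.5,-42.5,5,0,0,0,85],[-11.5,-42.5,5,0,0,0,85],[0,0,0,0,0,0,85],[0,0,0,0,0,0,85]]'
python3 -c "
from h import *
go([.514,.284,.15],100);im=snap('w2')
import cv2;cv2.imwrite('pics/w2b.png',cv2.resize(im,(800,600),interpolation=cv2.INTER_CUBIC))"
```

```text
time_s: 2.2
tcp_pos: [0.4682, 0.0245, 0.2986]
orientation: [-0.415, -3.113, -0.001]
force: [-0.5, 0.1, -0.1]
grip_width: 0.995
grasp_force: 0.0
t 2.2 tcp [0.4682 0.0245 0.2986] yaw 164.81 tilt [-0.0006  0.0009] q [-0.5   0.06  0.38  1.93 -0.03  1.16  1.2 ] F [-0.5  0.1 -0.1] w 84.9 gf 0.0
 shift [ 23.6 262.3 148.8] turn(rad) 1.131
```

View pics/w2b.png

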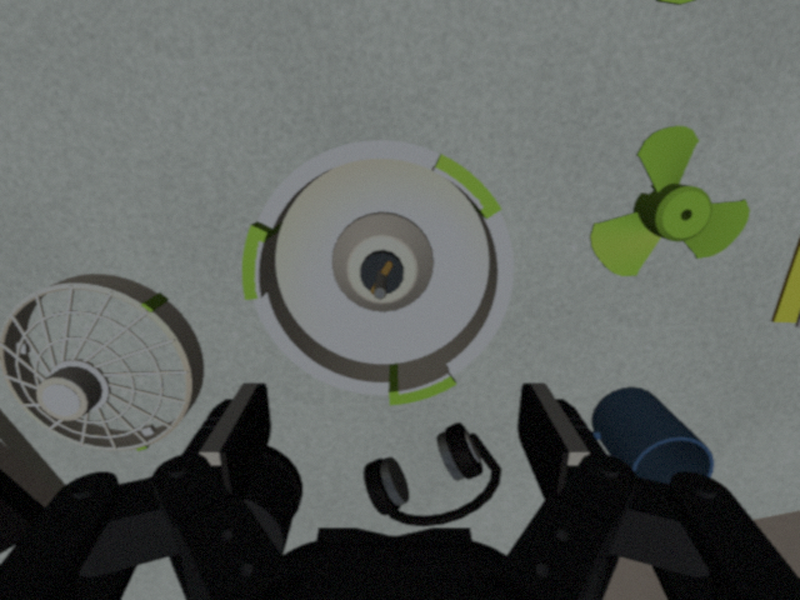

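```bash
python3 - <<'E'
from h import *
from scipy.optimize import least_squares
W=lambda x,y,z,n="w2":ray(n,x/1.25,y/1.25,z)
b=W(686,214.5,.044);print("blade",b)
for n,x,y in(("a",670,127),("b",746,210),("c",610,266)):
    q=W(x,y,.014)-b;print(n,np.linalg.norm(q[:2]).round(4),np.degrees(np.arctan2(q[1],q[0])))
f=W(380,294,.182);print("tip",f,"collar",W(382,272,.137))
pts=np.array([W(x,y,.150)[:2] for x,y in((380,141),(320,157),(285,185),(510,240),(512,285),(495,330),(280,335),(330,380))])
A=np.c_[2*pts,np.ones(len(pts))];s=np.linalg.lstsq(A,(pts**2).sum(1),rcond=None)[0];c=s[:2];print("rim",c,np.sqrt(s[2]+c@c))
for n,x,y in(("A stop",496,214),("A end",437,163),("B stop",259,226),("B end",250,297),("C stop",391,398),("C end",455,380)):
    q=W(x,y,.164)[:2]-c;print(n,np.linalg.norm(q).round(4),np.degrees(np.arctan2(q[1],q[0])).round(1))
p=W(388,264,.1475)-W(373,291,.1475);print("pin",np.linalg.norm(p),np.degrees(np.arctan2(p[1],p[0])))
g=W(63,399,.084);print("guard",g)
for x,y,z in((155,300,.017),(140,447,.017)):
    q=W(x,y,z)-g;print(np.linalg.norm(q[:2]),np.degrees(np.arctan2(q[1],q[0])))
E
```

```text
blade [0.51352372 0.28400795 0.044     ]
a 0.075 173.72398235851358
b 0.0764 74.63992578895883
c 0.0716 -54.20478929647872
tip [0.46992443 0.01630391 0.182     ] collar [0.46873459 0.01680947 0.137     ]
rim [0.46943136 0.01865762] 0.08810997222140375
A stop 0.0834 107.8
A end 0.0823 141.7
B stop 0.0868 -131.0
B end 0.0893 -99.2
C stop 0.0863 -12.3
C end 0.0872 19.6
pin 0.022142248445305834 136.33764546786927
guard [ 0.5231329  -0.30686352  0.084     ]
0.09751779773046428 123.79258880131235
0.10663667230485882 -6.927621372620231
```

```bash
python3 - <<'E'
from h import *
import cv2
for n in("w1","w2"):
    im=cv2.imread(f"pics/{n}.png");h=cv2.cvtColor(im,cv2.COLOR_BGR2HSV)
    m=cv2.inRange(h,(30,90,40),(50,255,255));v,u=np.nonzero(m)
    for zw in(.012,.018):
        P=np.array([ray(n,a,b,zw)[:2] for a,b in zip(u,v)])-[.5137,.284]
        r=np.hypot(*P.T);k=(r>.035)&(r<.085);a=np.arctan2(P[k,1],P[k,0])
        w=np.degrees(np.angle(np.exp(3j*a).sum()))/3
        print(n,zw,k.sum(),"phase",w%120,"hist",[int(((np.degrees(a)-w-c+180)%360-180)[np.abs((np.degrees(a)-w-c+180)%360-180)<60].mean()*10) for c in(0,120,240)],r[k].max())
    # guard lug marks
g=[.5228,-.3085]
im=cv2.imread("pics/side0.png");h=cv2.cvtColor(im,cv2.COLOR_BGR2HSV);m=cv2.inRange(h,(30,90,40),(50,255,255))
N,_,st_,ce=cv2.connectedComponentsWithStats(m)
for i in range(1,N):
    x,y=ce[i]
    if st_[i,4]>3 and x>385 and y>290:
        q=ray("side",x,y,.017)[:2]-g;print(st_[i],np.hypot(*q).round(4),np.degrees(np.arctan2(q[1],q[0])).round(1))
go([.5137,.284,.15])
E
```

```text
w1 0.012 3935 phase 56.13021437014339 hist [0, -10, 11] 0.07928946288660951
w1 0.018 3901 phase 56.23966072769448 hist [6, 6, -15] 0.07621882190805065
w2 0.012 4548 phase 56.42094128744069 hist [10, -23, 17] 0.08179523268705871
w2 0.018 4472 phase 56.382776253572786 hist [0, 14, -18] 0.07690261945653956
[394 330   1   4   4] 0.0992 112.5
[478 378   9  17 105] 0.1008 -116.6
t 2.25 tcp [0.4684 0.0256 0.2987] yaw 164.95 tilt [-0.0004  0.0009] q [-0.5   0.06  0.38  1.93 -0.03  1.16  1.2 ] F [0.  0.3 0.9] w 85.2 gf 0.0
 shift [ 23.2 261.2 148.9] turn(rad) None
```

```bash

python3 -m jog '[[3.9,43.5,10,0,0,0,85],[3.9,43.5,10,0,0,0,85],[3.9,43.5,10,0,0,0,85],[3.9,43.5,10,0,0,0,85],[3.9,43.5,10,0,0,0,85]]' 30 | head -2
python3 -m jog '[[3.9,43.5,10,0,0,0,85],[0,0,40,0,0,0,85],[0,0,40,0,0,0,85],[0,0,30,0,0,0,85],[0,0,0,0,0,0,85]]' | head -2
python3 -c "
from h import *
go([.5137,.284,.022],165)"
```

```text
time_s: 2.75
tcp_pos: [0.5056, 0.2436, 0.2483]
time_s: 3.25
tcp_pos: [0.51, 0.2831, 0.1242]
t 3.25 tcp [0.51   0.2831 0.1242] yaw 165.07 tilt [-0.009  -0.0044] q [-0.73  0.44  0.2   1.87 -0.12  0.86  0.84] F [-1.1 -0.4  0.7] w 84.9 gf 0.0
 shift [ -4.1   2.5 102.2] turn(rad) 0.001
```

```bash

python3 -m jog '[[-2,0,35,0,0,0,85],[-1,0,30,0,0,0,85],[0,0,20,0,0,0,85],[0,0,0,0,0,0,85],[0,0,0,0,0,0,85]]' | head -2
python3 -c "
from h import *
go([.5137,.284,.022],165)"
```

```text
time_s: 3.75
tcp_pos: [0.5178, 0.2829, 0.0453]
t 3.75 tcp [0.5178 0.2829 0.0453] yaw 164.92 tilt [0.0015 0.0018] q [-0.71  0.55  0.18  1.91 -0.15  0.69  0.87] F [0.2 0.2 0.9] w 84.6 gf 0.0
 shift [ 4.3 -0.  23.3] turn(rad) -0.001
```

```bash

python3 -m jog '[[2,0,8,0,0,0,85],[2,0,8,0,0,0,85],[0,0,7,0,0,0,85],[0,0,0,0,0,0,85],[0,0,0,0,0,0,85]]' | head -2
python3 -c "
from h import *
go([.5137,.284,.022],165)"
```

```text
time_s: 4.25
tcp_pos: [0.5134, 0.2821, 0.0208]
t 4.25 tcp [0.5134 0.2821 0.0208] yaw 164.83 tilt [-0.0002 -0.0001] q [-0.7   0.59  0.17  1.93 -0.16  0.64  0.87] F [ 1.   0.5 -0. ] w 84.8 gf 0.0
 shift [ 0.2  1.9 -1.2] turn(rad) -0.003
```

```bash

python3 -m jog '[[0,2,-1,0,0,0,85],[0,0,0,0,0,0,45],[0,0,0,0,0,0,45],[0,0,0,0,0,0,45],[0,0,0,0,0,0,45]]' 40
python3 -m jog '[[0,0,0,0,0,0,45],[0,0,0,0,0,0,45],[0,0,-15,0,0,0,45],[0,0,-30,0,0,0,45],[0,0,0,0,0,0,45]]'
python3 -c "
from h import *
go([.4692,.0175,.25],165)"
```

```text
time_s: 4.75
tcp_pos: [0.5142, 0.2843, 0.0225]
orientation: [0.415, 3.114, 0.001]
force: [-0.5, 0.6, 3.7]
grip_width: 0.571
grasp_force: 41.3
time_s: 5.25
tcp_pos: [0.5164, 0.2853, 0.0707]
orientation: [0.414, 3.108, 0.007]
force: [0.4, 0.9, -1.1]
grip_width: 0.571
grasp_force: 41.9
t 5.25 tcp [0.5164 0.2853 0.0707] yaw 164.81 tilt [0.0062 0.0039] q [-0.72  0.52  0.19  1.9  -0.14  0.73  0.86] F [ 0.4  0.9 -1.1] w 48.7 gf 41.9
 shift [ -25.5 -269.9 -180.6] turn(rad) -0.003
```

```bash

python3 -m jog '[[0,0,-45,0,0,0,45],[0,0,-45,0,0,0,45],[0,0,-45,0,0,0,45],[-4,-25,-30,0,0,0,45],[-5,-40,-15,0,0,0,45]]' | head -2
python3 -m jog '[[-5,-45,0,0,0,0,45],[-5,-45,0,0,0,0,45],[-5,-45,0,0,0,0,45],[-3,-35,0,0,0,0,45],[0,-20,0,0,0,0,45]]' | head -2
python3 -m jog '[[0,-12,0,0,0,0,45],[0,0,0,0,0,0,45],[0,0,0,0,0,0,45],[0,0,0,0,0,0,45],[0,0,0,0,0,0,45]]' | head -2
python3 -c "
from h import *
go([.4692,.0175,.25],165)
import cv2;im=snap('w3')
from cell import bot
c=bot.camera('scene')['image'];d=bot.camera('side')['image']
r=lambda i,x,y,w,h:cv2.resize(i[y:y+h,x:x+w],(400,400),interpolation=2)
cv2.imwrite('pics/c4.png',np.vstack([np.hstack([r(c,285,120,120,120),r(d,235,120,120,120)]),np.hstack([cv2.resize(im[120:330],(800,200*1),interpolation=2)])]))
"
```

```text
time_s: 5.75
tcp_pos: [0.5064, 0.2215, 0.2499]
time_s: 6.25
tcp_pos: [0.472, 0.0272, 0.2468]
time_s: 6.75
tcp_pos: [0.4703, 0.0206, 0.2467]
t 6.75 tcp [0.4703 0.0206 0.2467] yaw 164.96 tilt [-0.0003  0.0001] q [-0.47  0.11  0.37  2.   -0.05  1.04  1.23] F [-0.3  1.2 -1.3] w 48.8 gf 42.5
 shift [ 0.3 -3.3 -3.3] turn(rad) -0.001
```

View pics/c4.png

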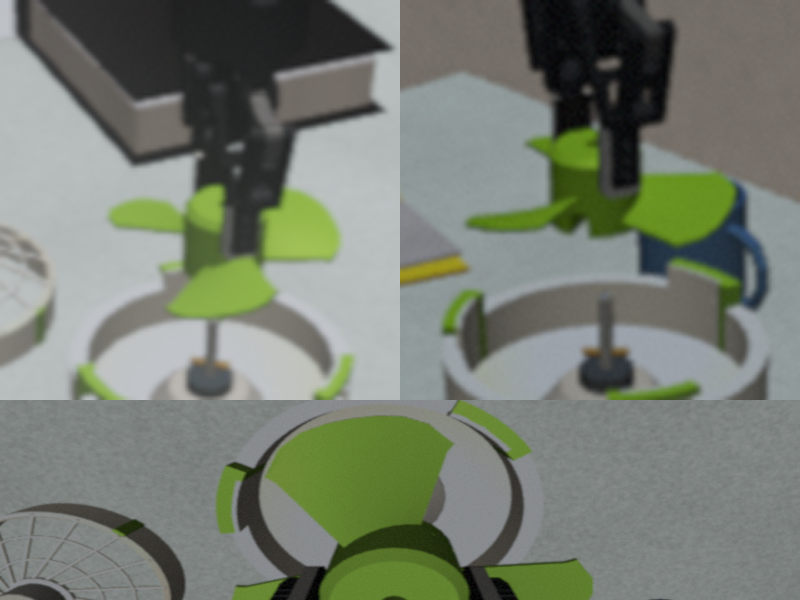

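```bash
python3 - <<'E'
from h import *
t=[.4703,.0206]
C=lambda n,p:(proj(n,p)-([285,120] if n=="scene" else [235,120]))*400/120+([0,0] if n=="scene" else [400,0])
for n in("scene","side"):
    print(n,"hubtop",C(n,[*t,.2687]),"hubbot",C(n,[*t,.2247]),"wid",np.linalg.norm(C(n,[t[0]+.018,t[1]-.018,.2687])-C(n,[t[0]-.018,t[1]+.018,.2687])),"tip@.4692,.0175",C(n,[.4692,.0175,.182]),"collar",C(n,[.4692,.0175,.140]),"dx/dX",C(n,[.4702,.0175,.182])-C(n,[.4692,.0175,.182]),C(n,[.4692,.0185,.182])-C(n,[.4692,.0175,.182]))
E
```

```text
scene hubtop [224.37945047 203.68611525] hubbot [220.11252892 265.21218877] wid 84.88373353264868 tip@.4692,.0175 [215.00444013 318.34301739] collar [211.43207548 370.42569712] dx/dX [-1.32477284  0.45200667] [0.86066059 0.81716811]
side hubtop [594.88748326 140.32001844] hubbot [596.58832943 216.03537542] wid 95.43469526566909 tip@.4692,.0175 [600.46658763 289.12952112] collar [601.935513   356.30146875] dx/dX [ 1.34068064 -0.55600395] [-1.21560611 -0.56927941]
```

```bash

python3 -m jog '[[0.3,-3.2,0,0,0,0,45],[0,0,0,0,0,0.145,45],[0,0,0,0,0,0.145,45],[0,0,0,0,0,0.145,45],[0,0,0,0,0,0.145,45]]' | head -2
python3 -m jog '[[0,0,0,0,0,0.145,45],[0,0,0,0,0,0.145,45],[0,0,0,0,0,0.145,45],[0,0,0,0,0,0,45],[0,0,0,0,0,0,45]]' | head -2
python3 -c "
from h import *
go([.4692,.0175,.2],107)"
```

```text
time_s: 7.4
tcp_pos: [0.4689, 0.0161, 0.2469]
time_s: 7.9
tcp_pos: [0.4689, 0.0163, 0.2469]
t 7.9 tcp [0.4689 0.0163 0.2469] yaw 106.84 tilt [-0.      0.0001] q [-0.54  0.11  0.46  2.   -0.06  1.04  0.24] F [ 0.4  0.2 -1.1] w 49.0 gf 42.5
 shift [ 1.1  0.6 46.9] turn(rad) -0.003
```

```bash

python3 -m jog '[[1,0.6,20,0,0,0,45],[0,0,18,0,0,0,45],[0,0,5,0,0,0,45],[0,0,4,0,0,0,45],[0,0,0,0,0,0,45]]' | sed -n '2p;4p'
python3 -m jog '[[0,0,3,0,0,0,45],[0,0,3,0,0,0,45],[0,0,0,0,0,0,45],[0,0,0,0,0,0,45],[0,0,0,0,0,0,45]]' | sed -n '2p;4p'
python3 -c "
from h import *
go([.4692,.0175,.1705],107)"
```

```text
tcp_pos: [0.469, 0.017, 0.1998]
force: [-0.7, -1.0, -2.5]
tcp_pos: [0.4692, 0.0171, 0.1938]
force: [-1.3, -2.9, -2.4]
t 8.9 tcp [0.4692 0.0171 0.1938] yaw 106.66 tilt [-0.     -0.0005] q [-0.53  0.18  0.46  2.07 -0.1   0.92  0.27] F [-1.3 -2.9 -2.4] w 49.0 gf 42.4
 shift [ 0.4  0.1 23.3] turn(rad) -0.006
```

```bash

python3 -m jog '[[-0.7,0.3,8,0,0,0,45],[0,0,8,0,0,0,45],[0,0,5,0,0,0,45],[0,0,0,0,0,0,45],[0,0,0,0,0,0,45]]' | sed -n '2p;4p'
python3 -m jog '[[0,0,1.5,0,0,0,45],[0,0,1,0,0,0,45],[0,0,1,0,0,0,45],[0,0,0,0,0,0,45],[0,0,0,0,0,0,45]]' | sed -n '2p;4p'
python3 -c "
from h import *
go([.4692,.0175,.158],95)"
```

```text
tcp_pos: [0.4701, 0.016, 0.1719]
force: [0.9, -5.7, -4.4]
tcp_pos: [0.4704, 0.016, 0.1691]
force: [0.1, -5.2, 0.5]
t 9.9 tcp [0.4704 0.016  0.1691] yaw 106.63 tilt [ 0.0014 -0.0011] q [-0.51  0.22  0.45  2.09 -0.12  0.86  0.3 ] F [ 0.1 -5.2  0.5] w 48.8 gf 42.7
 shift [ 1.8 -0.8 11.1] turn(rad) 0.203
```

```bash

python3 -m jog '[[0,0,1,0,0,0,45],[0,0,0,0,0,0.03,45],[0,0,0,0,0,0.03,45],[0,0,0,0,0,0.03,45],[0,0,0,0,0,0,45]]' | sed -n '2p;4p'
python3 -m jog '[[0,0,0,0,0,0.03,45],[0,0,0,0,0,0.03,45],[0,0,0,0,0,0.03,45],[0,0,1,0,0,0,45],[0,0,0,0,0,0,45]]' | sed -n '2p;4p'
python3 -c "
from h import *
go([.4692,.0175,.158],95)"
```

```text
tcp_pos: [0.4706, 0.0159, 0.1681]
force: [0.3, -5.7, 0.4]
tcp_pos: [0.4704, 0.0159, 0.1671]
force: [-0.4, -6.1, -0.0]
t 10.9 tcp [0.4704 0.0159 0.1671] yaw 96.32 tilt [ 0.0013 -0.0012] q [-0.54  0.22  0.48  2.1  -0.13  0.85  0.13] F [-0.4 -6.1 -0. ] w 48.6 gf 42.7
 shift [ 1.7 -1.   9.1] turn(rad) 0.023
```

```bash

python3 -m jog '[[1,0,0.5,0,0,0,45],[0,0,0.5,0,0,0,45],[0,0,0.5,0,0,0.02,45],[0,0,0.5,0,0,0,45],[0,0,0,0,0,0,45]]' | sed -n '2p;4p'
python3 -c "
from h import *
go([.4692,.0175,.158],95);print(np.round(st()[0]['ft_torque'],3))"
```

```text
tcp_pos: [0.4704, 0.016, 0.1653]
force: [-0.3, -7.8, 2.0]
t 11.4 tcp [0.4704 0.016  0.1653] yaw 95.14 tilt [ 0.0016 -0.0021] q [-0.54  0.22  0.48  2.1  -0.13  0.85  0.11] F [-0.3 -7.8  2. ] w 49.0 gf 42.8
 shift [ 1.6 -1.1  7.3] turn(rad) 0.002
[-1.647  0.142  0.027]
```

```bash

python3 -m jog '[[-1.5,0,0,0,0,0,45],[-1.5,0,0,0,0,0,45],[0,0,0,0,0,0,45],[0,0,0,0,0,0,45],[0,0,0,0,0,0,45]]' | sed -n '2p;4p'
python3 -c "
from h import *
go([.4692,.0175,.158],95);print(np.round(st()[0]['ft_torque'],3))"
```

```text
tcp_pos: [0.47, 0.0156, 0.1652]
force: [-0.2, 0.6, -1.3]
t 11.9 tcp [0.47   0.0156 0.1652] yaw 95.26 tilt [0.0001 0.0006] q [-0.54  0.22  0.48  2.1  -0.14  0.85  0.12] F [-0.2  0.6 -1.3] w 48.9 gf 42.5
 shift [ 2.  -0.6  7.2] turn(rad) 0.004
[-0.024 -0.029 -0.009]
```

```bash

python3 -m jog '[[0,0,1.5,0,0,0,45],[0,0,1.5,0,0,0,45],[0,0,1.5,0,0,0,45],[0,0,0,0,0,0,45],[0,0,0,0,0,0,45]]' | sed -n '2p;4p'
python3 -m jog '[[0,0,1,0,0,0,45],[0,0,1,0,0,0,45],[0,0,0,0,0,0,45],[0,0,0,0,0,0,45],[0,0,0,0,0,0,45]]' | sed -n '2p;4p'
```

```text
tcp_pos: [0.4699, 0.0149, 0.1608]
force: [-1.4, -0.5, -0.6]
tcp_pos: [0.4699, 0.0149, 0.1589]
force: [1.1, 0.1, -1.4]
```

```bash

python3 -m jog '[[0,0,1,0,0,0,45],[0,0,1,0,0,0,45],[0,0,0,0,0,0,45],[0,0,0,0,0,0,45],[0,0,0,0,0,0,45]]' | sed -n '2p;4p'
python3 -c "
from h import *
go([.47,.0152,.158],95);print(np.round(st()[0]['ft_torque'],3))"
```

```text
tcp_pos: [0.4702, 0.0149, 0.1583]
force: [-4.0, 0.5, 11.3]
t 13.4 tcp [0.4702 0.0149 0.1583] yaw 95.21 tilt [0.0001 0.0011] q [-0.53  0.23  0.48  2.11 -0.15  0.83  0.13] F [-4.   0.5 11.3] w 48.7 gf 43.6
 shift [ 0.3 -0.1  0.3] turn(rad) 0.004
[-0.028  1.003 -0.025]
```

```bash

python3 -m jog '[[0,0,-0.5,0,0,0,85],[0,0,0,0,0,0,85],[0,0,0,0,0,0,85],[0,0,0,0,0,0,85],[0,0,-20,0,0,0,85]]' | sed -n '2,6p'
python3 -m jog '[[0,0,-40,0,0,0,85],[0,0,-40,0,0,0,85],[-40,3,-15,0,0,0,85],[-46,3.5,0,0,0,0,85],[-46,3.5,0,0,0,0,85]]' | sed -n '2p'
python3 -m jog '[[-46,3.5,0,0,0,0,85],[-46,3.5,0,0,0,0,85],[-40,3,0,0,0,0,85],[0,0,0,0,0,0,85],[0,0,0,0,0,0,85]]' | sed -n '2p'
python3 -c "
from h import *
import cv2
from cell import bot
go([.5228,-.3085,.2],95)
im=snap('w4');d=bot.camera('side')['image']
r=lambda i,x,y,w,h:cv2.resize(i[y:y+h,x:x+w],(320,300),interpolation=2)
o=np.zeros((480,800,3),np.uint8);o[:,:]=0
big=cv2.resize(im[20:340,60:580],(520,320))
o[:320,:520]=big;o[:300,520:]=r(d,245,180,112,105)[:,:280]
cv2.imwrite('pics/c5.png',o[:320])"
```

```text
tcp_pos: [0.468, 0.0148, 0.1756]
orientation: [-2.116, -2.318, 0.007]
force: [0.1, 0.3, -0.1]
grip_width: 0.993
grasp_force: 0.0
tcp_pos: [0.4924, -0.1167, 0.2732]
tcp_pos: [0.5134, -0.247, 0.2718]
t 14.9 tcp [ 0.5134 -0.247   0.2718] yaw 95.08 tilt [-0.0012  0.    ] q [-0.16  0.3   0.68  1.77 -0.2   1.15  0.67] F [ 0.4 -0.7 -0.3] w 85.0 gf 0.0
 shift [-62.1   4.   71.8] turn(rad) 0.001
```

View pics/c5.png

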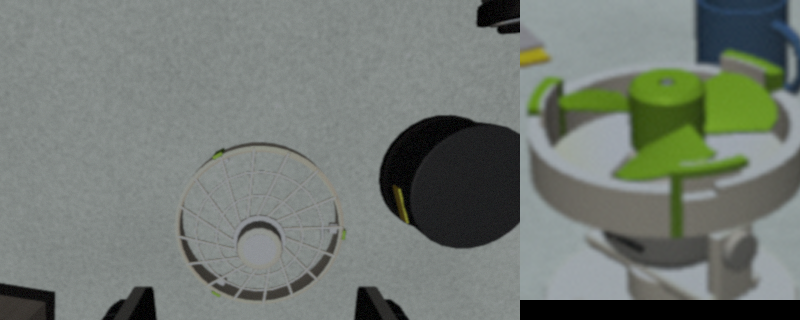

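```bash
python3 - <<'E'
from h import *
import cv2
g=ray("w4",320,267,.084);print("guard",g)
im=cv2.imread("pics/w4.png");h=cv2.cvtColor(im,cv2.COLOR_BGR2HSV);m=cv2.inRange(h,(30,80,40),(50,255,255))
N,_,s,ce=cv2.connectedComponentsWithStats(m)
for i in range(1,N):
    x,y=ce[i]
    if s[i,4]>4 and 230<x<420 and 150<y<330:
        q=ray("w4",x,y,.02)[:2]-g[:2];print(s[i],np.hypot(*q).round(4),np.degrees(np.arctan2(q[1],q[0])).round(1))
print("tub",ray("w4",530,205,.082))
# cap outline check: rim circle at z=.034
P=np.array([ray("w4",60+x,20+y,.034)[:2] for x,y in((258,146),(180,215),(215,163),(338,215),(325,180))])
A=np.c_[2*P,np.ones(len(P))];s=np.linalg.lstsq(A,(P**2).sum(1),rcond=None)[0];print("rim",s[:2],np.sqrt(s[2]+s[:2]@s[:2]))
go([*g[:2],.060],95)
E
```

```text
guard [ 0.52414886 -0.30767013  0.084     ]
[272 169  12  10  55] 0.0961 124.0
[402 250   4  10  28] 0.1014 -1.7
[272 311   8   6  22] 0.1084 -115.7
tub [ 0.71931607 -0.22577048  0.082     ]
rim [ 0.52382058 -0.3050672 ] 0.0905640230439151
t 15.0 tcp [ 0.5139 -0.2448  0.2719] yaw 95.31 tilt [-0.0008  0.0012] q [-0.16  0.3   0.68  1.77 -0.2   1.15  0.67] F [ 0.7  0.1 -0.1] w 85.0 gf 0.0
 shift [-63.8   4.5 211.8] turn(rad) 0.005
```

```bash

python3 -m jog '[[-32,2,20,0,0,0,85],[-31,2,25,0,0,0,85],[0,0,45,0,0,0,85],[0,0,45,0,0,0,85],[0,0,25,0,0,0,85]]' | sed -n '2p'
python3 -m jog '[[0,0,15,0,0,0,85],[0,0,0,0,0,0,85],[0,0,0,0,0,0,85],[0,0,0,0,0,0,85],[0,0,0,0,0,0,85]]' | sed -n '2p'
python3 -c "
from h import *
go([.5238,-.307,.060],95)"
```

```text
tcp_pos: [0.5225, -0.3052, 0.1088]
tcp_pos: [0.5245, -0.309, 0.099]
t 16.0 tcp [ 0.5245 -0.309   0.099 ] yaw 95.23 tilt [ 0.0029 -0.001 ] q [ 0.04  0.56  0.59  1.85 -0.4   0.85  0.92] F [-0.3 -0.1 -0.7] w 85.3 gf 0.0
 shift [ 2.1 -0.6 39. ] turn(rad) 0.004
```

```bash

python3 -m jog '[[1.5,-0.5,20,0,0,0,85],[0,0,15,0,0,0,85],[0,0,4,0,0,0,85],[0,0,0,0,0,0,85],[0,0,0,0,0,0,45]]' | sed -n '2p;4p'
python3 -m jog '[[0,0,0,0,0,0,40],[0,0,0,0,0,0,40],[0,0,0,0,0,0,40],[0,0,0,0,0,0,40],[0,0,0,0,0,0,40]]' 60| sed -n '2,6p'
python3 -c "
from h import *
go([.47,.0152,.06],95)"
```

```text
tcp_pos: [0.5232, -0.3076, 0.0588]
force: [0.5, 0.1, -0.9]
tcp_pos: [0.5235, -0.3076, 0.0594]
orientation: [2.117, 2.319, 0.001]
force: [-0.2, 0.1, 6.1]
grip_width: 0.541
grasp_force: 62.1
t 17.0 tcp [ 0.5235 -0.3076  0.0594] yaw 95.21 tilt [ 0.0016 -0.0006] q [ 0.06  0.61  0.55  1.87 -0.44  0.78  0.95] F [-0.2  0.1  6.1] w 46.2 gf 62.1
 shift [326.3 -23.9  -0.9] turn(rad) 0.004
```

```bash

python3 -m jog '[[0,0,-20,0,0,0,40],[0,0,-40,0,0,-0.131,40],[0,0,-40,0,0,-0.131,40],[0,0,-40,0,0,-0.131,40],[0,0,-40,0,0,-0.131,40]]' | sed -n '2p'
python3 -m jog '[[0,0,-35,0,0,-0.131,40],[30,20,0,0,0,0,40],[34,22.5,0,0,0,0,40],[34,22.5,0,0,0,0,40],[34,22.5,0,0,0,0,40]]' | sed -n '2p'
python3 -m jog '[[34,22.5,0,0,0,0,40],[34,22.5,0,0,0,0,40],[34,22,0,0,0,0,40],[20,13,0,0,0,0,40],[0,0,0,0,0,0,40]]' | sed -n '2,6p'
python3 -c "
from h import *
go([.47,.0152,.275],132.7)"
```

```text
tcp_pos: [0.5223, -0.3067, 0.2394]
tcp_pos: [0.4965, -0.1492, 0.2728]
tcp_pos: [0.4724, -0.0027, 0.2727]
orientation: [-1.248, -2.881, -0.001]
force: [0.2, 0.5, -1.4]
grip_width: 0.542
grasp_force: 62.2
t 18.5 tcp [ 0.4724 -0.0027  0.2727] yaw 133.17 tilt [-0.0017  0.0017] q [-0.4   0.09  0.34  1.96 -0.04  1.1   0.71] F [ 0.2  0.5 -1.4] w 46.3 gf 62.2
 shift [14.7 10.5 -2.2] turn(rad) 0.008
```

```bash

python3 -m jog '[[14.5,10.5,0,0,0,0,40],[0,0,0,0,0,0,40],[0,0,0,0,0,0,40],[0,0,0,0,0,0,40],[0,0,0,0,0,0,40]]' | sed -n '2p'
python3 -c "
from h import *
go([.47,.0152,.275],132.7)
import cv2
from cell import bot
s,t,M=st();z=t[2]-.0174-.022
for n in('w5','side','scene'):
    im=snap('w5') if n=='w5' else bot.camera(n)['image']
    cv2.imwrite('pics/hold_%s.png'%n,im)
    m=cv2.inRange(cv2.cvtColor(im,cv2.COLOR_BGR2HSV),(30,80,40),(50,255,255))
    N,_,S,ce=cv2.connectedComponentsWithStats(m)
    for i in range(1,N):
        if S[i,4]>6:
            q=ray(n,*ce[i],z)[:2]-t[:2]
            if np.hypot(*q)<.2: print(n,S[i],np.hypot(*q).round(4),np.degrees(np.arctan2(q[1],q[0])).round(1))
"
```

```text
tcp_pos: [0.4714, 0.0097, 0.2733]
t 19.0 tcp [0.4714 0.0097 0.2733] yaw 132.64 tilt [-0.0002 -0.0003] q [-0.42  0.09  0.33  1.96 -0.03  1.1   0.67] F [ 0.1 -0.1 -1.9] w 46.5 gf 62.2
 shift [ 5.   2.6 -1.7] turn(rad) -0.001
w5 [306 107  65  18 328] 0.0866 122.7
w5 [203 108  29  18 225] 0.0962 162.0
w5 [ 316  124   53   34 1289] 0.074 121.7
w5 [366 139  24  32 442] 0.0732 105.8
w5 [ 297  158   57   53 1715] 0.0508 125.7
w5 [340 166  44  47 643] 0.056 106.6
w5 [ 220  188   30   63 1195] 0.0532 -173.6
w5 [247 188  42  37 857] 0.0465 165.0
w5 [293 215  35  44 933] 0.0239 142.3
w5 [317 218  37  42 900] 0.0243 101.1
w5 [260 220  27  37 698] 0.0304 177.7
w5 [200 235  21  42 409] 0.0585 -148.9
w5 [233 238  26  31 475] 0.0387 -155.0
w5 [342 245  40  25 524] 0.0277 63.2
w5 [362 263  32  24 487] 0.0371 40.7
w5 [413 265  13  19 151] 0.059 43.0
w5 [221 275  15  20 160] 0.0495 -129.0
w5 [405 281   4   4  10] 0.0532 36.5
w5 [493 287  10  22 146] 0.1073 34.4
w5 [386 292  24  15 187] 0.0502 24.3
side [246 183   4  20  54] 0.0983 164.8
side [344 188   6  19  86] 0.104 -81.4
side [248 207  10  13  53] 0.1437 -164.3
side [ 258  212   78   51 1266] 0.1753 -131.6
scene [334 199   8   2  11] 0.0321 13.1
scene [346 199   8   3  14] 0.0231 70.5
scene [341 205  14   9 108] 0.0545 56.4
scene [358 208   6   5  20] 0.063 79.2
scene [309 214  82  35 941] 0.1324 58.8
```

```bash

python3 -m jog '[[4.5,2.4,0,0,0,0,40],[0,0,0,0,0,0,40],[0,0,15,0,0,0,40],[0,0,20,0,0,0,40],[0,0,0,0,0,0,40]]' | sed -n '2p;4p'
python3 -c "
from h import *
go([.47,.0152,.2014],132.7)"
```

```text
tcp_pos: [0.4683, 0.0159, 0.2363]
force: [0.7, 0.2, -2.0]
t 19.65 tcp [0.4683 0.0159 0.2363] yaw 132.77 tilt [-0.0052 -0.0009] q [-0.42  0.12  0.32  2.01 -0.05  1.02  0.67] F [ 0.7  0.2 -2. ] w 46.4 gf 62.2
 shift [-1.8  1.  34.9] turn(rad) 0.001
```

```bash

python3 -m jog '[[-1,0.5,10,0,0,0,40],[0,0,10,0,0,0,40],[0,0,6,0,0,0,40],[0,0,0,0,0,0,40],[0,0,0,0,0,0,40]]' | sed -n '2p;4p'
python3 -m jog '[[0,0,3,0,0,0,40],[0,0,2,0,0,0,40],[0,0,1,0,0,0,40],[0,0,0,0,0,0,40],[0,0,0,0,0,0,40]]' | sed -n '2p;4p'
python3 -c "
from h import *
go([.47,.0152,.2014],132.7)"
```

```text
tcp_pos: [0.4704, 0.0156, 0.212]
force: [-2.2, 0.9, -2.3]
tcp_pos: [0.4711, 0.0157, 0.2064]
force: [-1.8, 2.1, -1.9]
t 20.65 tcp [0.4711 0.0157 0.2064] yaw 132.75 tilt [-0.0002  0.0004] q [-0.41  0.16  0.32  2.04 -0.06  0.95  0.69] F [-1.8  2.1 -1.9] w 46.1 gf 62.2
 shift [ 0.4 -1.1  5. ] turn(rad) 0.001
```

```bash

python3 -m jog '[[0.4,-0.8,1.5,0,0,0,40],[0,0,1.5,0,0,0,40],[0,0,1,0,0,0,40],[0,0,0,0,0,0,40],[0,0,0,0,0,0,40]]' | sed -n '2p;4p'
python3 -m jog '[[0,0,1,0,0,0,40],[0,0,0.5,0,0,0,40],[0,0,0.5,0,0,0,40],[0,0,0,0,0,0,40],[0,0,0,0,0,0,40]]' | sed -n '2p;4p'
python3 -c "
from h import *
go([.47,.0152,.2014],132.7);print(np.round(st()[0]['ft_torque'],2))"
```

```text
tcp_pos: [0.4702, 0.0151, 0.2023]
force: [-1.6, 0.5, -1.7]
tcp_pos: [0.4702, 0.0154, 0.2014]
force: [-5.6, 1.8, 8.3]
t 21.65 tcp [0.4702 0.0154 0.2014] yaw 132.75 tilt [-0.0003  0.0007] q [-0.41  0.17  0.32  2.05 -0.07  0.93  0.7 ] F [-5.6  1.8  8.3] w 46.5 gf 63.4
 shift [-0.  -0.2  0. ] turn(rad) 0.001
[ 0.17  1.29 -0.05]
```

```bash

python3 -m jog '[[0,0,0,0,0,0.08,40],[0,0,0,0,0,0.08,40],[0,0,0,0,0,0.08,40],[0,0,0,0,0,0.08,40],[0,0,0,0,0,0,40]]' | sed -n '2p;4p'
python3 -c "
from h import *
go([.47,.0152,.1954],92.5);print(np.round(st()[0]['ft_torque'],2))"
python3 -m jog '[[0,0,0,0,0,0.06,40],[0,0,0,0,0,0.06,40],[0,0,0,0,0,0.06,40],[0,0,0,0,0,0,40],[0,0,0,0,0,0,40]]' | sed -n '2p;4p'
python3 -c "
from h import *
go([.47,.0152,.1954],92.5);print(np.round(st()[0]['ft_torque'],2))"
```

```text
tcp_pos: [0.4699, 0.0144, 0.2012]
force: [-4.5, -0.2, 7.3]
t 22.15 tcp [0.4699 0.0144 0.2012] yaw 114.33 tilt [-0.0007 -0.0008] q [-0.44  0.17  0.36  2.05 -0.07  0.93  0.38] F [-4.5 -0.2  7.3] w 46.0 gf 63.2
 shift [0.7 0.4 5.8] turn(rad) 0.381
[-0.22  1.11 -0.22]
tcp_pos: [0.4706, 0.0148, 0.2012]
force: [-3.4, 0.4, 5.6]
t 22.65 tcp [0.4706 0.0148 0.2012] yaw 104.05 tilt [ 0.0006 -0.0002] q [-0.46  0.17  0.39  2.05 -0.08  0.93  0.21] F [-3.4  0.4  5.6] w 46.3 gf 63.0
 shift [ 0.5 -0.5  5.8] turn(rad) 0.202
[-0.14  0.88 -0.25]
```

```bash

python3 -m jog '[[0,0,0.5,0,0,0.04,40],[0,0,0,0,0,0.04,40],[0,0,0.5,0,0,0.04,40],[0,0,0,0,0,0.03,40],[0,0,0,0,0,0,40]]' | sed -n '2p;4p'
python3 -c "
from h import *
go([.47,.0152,.1954],92.5);print(np.round(st()[0]['ft_torque'],2))"
python3 -m jog '[[0,0,0.5,0,0,0.02,40],[0,0,0,0,0,0.02,40],[0,0,0.5,0,0,0.02,40],[0,0,0,0,0,0,40],[0,0,0,0,0,0,40]]' | sed -n '2p;4p'
python3 -c "
from h import *
go([.47,.0152,.1954],92.5);print(np.round(st()[0]['ft_torque'],2))"
```

```text
tcp_pos: [0.4707, 0.0152, 0.2011]
force: [-5.0, 0.7, 11.7]
t 23.15 tcp [0.4707 0.0152 0.2011] yaw 95.66 tilt [ 0.0008 -0.0004] q [-0.48  0.17  0.4   2.06 -0.08  0.93  0.07] F [-5.   0.7 11.7] w 46.3 gf 63.7
 shift [ 0.1 -0.7  5.7] turn(rad) 0.055
[-0.14  1.46  0.47]
tcp_pos: [0.471, 0.015, 0.2006]
force: [-4.0, -0.2, 15.3]
t 23.65 tcp [0.471  0.015  0.2006] yaw 92.23 tilt [ 0.0009 -0.0003] q [-0.49  0.17  0.41  2.06 -0.08  0.93  0.01] F [-4.  -0.2 15.3] w 46.2 gf 64.1
 shift [ 0.3 -1.   5.2] turn(rad) -0.005
[-0.16  1.95  0.48]
```

```bash

python3 -m jog '[[0,0,0,0,0,0.02,40],[0,0,0,0,0,0.02,40],[0,0,0,0,0,0,40],[0,0,0,0,0,0,40],[0,0,0,0,0,0,40]]' | sed -n '2p;4p'
python3 -c "
from h import *
go([.47,.0152,.1954],92.5);print(np.round(st()[0]['ft_torque'],2))"
python3 -m jog '[[0,0,0,0,0,0.02,40],[0,0,0,0,0,0.02,40],[0,0,0,0,0,0,40],[0,0,0,0,0,0,40],[0,0,0,0,0,0,40]]' | sed -n '2p;4p'
python3 -c "
from h import *
go([.47,.0152,.1954],92.5);print(np.round(st()[0]['ft_torque'],2))"
```

```text
tcp_pos: [0.4703, 0.015, 0.1981]
force: [0.0, 0.1, -2.1]
t 24.15 tcp [0.4703 0.015  0.1981] yaw 89.77 tilt [-0.0001 -0.0002] q [-0.49  0.17  0.42  2.06 -0.09  0.93 -0.03] F [ 0.   0.1 -2.1] w 46.2 gf 62.4
 shift [ 0.2 -0.3  2.7] turn(rad) -0.048
[ 0.01 -0.    0.04]
tcp_pos: [0.4703, 0.0152, 0.1984]
force: [0.3, 0.2, -1.8]
t 24.65 tcp [0.4703 0.0152 0.1984] yaw 87.48 tilt [0.     0.0001] q [-0.5   0.17  0.42  2.06 -0.09  0.93 -0.07] F [ 0.3  0.2 -1.8] w 46.3 gf 62.4
 shift [-0.  -0.3  3. ] turn(rad) -0.088
[-0.02  0.01  0.03]
```

```bash

python3 -m jog '[[0,0,1,0,0,0,40],[0,0,1,0,0,0,40],[0,0,1,0,0,0,40],[0,0,0.5,0,0,0,40],[0,0,0,0,0,0,40]]' | sed -n '2p;4p'
python3 -c "
from h import *
go([.47,.0152,.1954],92.5);print(np.round(st()[0]['ft_torque'],2))"
```

```text
tcp_pos: [0.4705, 0.0159, 0.1953]
force: [-0.5, 2.6, 3.4]
t 25.15 tcp [0.4705 0.0159 0.1953] yaw 87.49 tilt [0.0003 0.0011] q [-0.49  0.18  0.42  2.06 -0.09  0.92 -0.07] F [-0.5  2.6  3.4] w 46.3 gf 63.0
 shift [-0.7 -0.5 -0.1] turn(rad) -0.088
[ 0.39  0.5  -0.18]
```

```bash

python3 -m jog '[[0,0,0,0,0,0,85],[0,0,0,0,0,0,85],[0,0,0,0,0,0,85],[0,0,0,0,0,0,85],[0,0,-15,0,0,0,85]]' | sed -n '2,6p'
python3 -m jog '[[0,0,-40,0,0,0,85],[0,0,-40,0,0,0,85],[0,0,-40,0,0,0,85],[0,0,0,0,0,0,85],[0,0,0,0,0,0,85]]' | sed -n '2,6p'
python3 -c "
from h import *
import cv2
from cell import bot
go([.47,.0152,.3],92.5)
im=snap('w6');d=bot.camera('side')['image']
o=np.zeros((400,800,3),np.uint8);o[:300,:400]=cv2.resize(im,(400,300));o[:,400:]=cv2.resize(d[165:315,225:375],(400,400),interpolation=2)
cv2.imwrite('pics/c6.png',o)
for n,i in(('w6',im),('side',d)):
    m=cv2.inRange(cv2.cvtColor(i,cv2.COLOR_BGR2HSV),(30,80,40),(50,255,255))
    N,_,S,ce=cv2.connectedComponentsWithStats(m)
    for k in range(1,N):
        q=ray(n,*ce[k],.156)[:2]-[.47,.0152]
        if S[k,4]>8 and .07<np.hypot(*q)<.12: print(n,S[k],np.hypot(*q).round(4),np.degrees(np.arctan2(q[1],q[0])).round(1))
"
```

```text
tcp_pos: [0.4689, 0.0149, 0.2085]
orientation: [-2.268, -2.17, 0.006]
force: [0.3, 0.5, -0.2]
grip_width: 0.994
grasp_force: 0.0
tcp_pos: [0.4705, 0.015, 0.3305]
orientation: [2.269, 2.171, 0.003]
force: [-0.8, 0.8, -1.2]
grip_width: 0.997
grasp_force: 0.0
t 26.15 tcp [0.4705 0.015  0.3305] yaw 87.48 tilt [0.0018 0.0007] q [-0.53  0.04  0.43  1.88 -0.02  1.23 -0.14] F [-0.8  0.8 -1.2] w 85.2 gf 0.0
 shift [ 0.1 -0.6 30.5] turn(rad) -0.088
w6 [246 112  14  11  67] 0.0981 119.3
w6 [261 116  20  15 205] 0.0861 112.5
w6 [230 126  30  32 364] 0.0871 130.7
w6 [268 127  30  18 198] 0.0735 108.7
w6 [302 126  18   7  84] 0.0732 90.7
w6 [402 173  14  30 289] 0.0891 11.8
w6 [400 207  16  23 244] 0.0889 -6.5
w6 [423 208   5  13  49] 0.1034 -3.6
w6 [255 277  12  10  71] 0.0887 -129.4
w6 [264 285  31  16 240] 0.0901 -115.2
w6 [296 294  10   9  62] 0.091 -100.8
w6 [261 299  11   7  36] 0.1058 -119.8
side [249 207   9   6  29] 0.096 109.0
side [331 208   4   4  10] 0.0794 -11.8
side [248 215   4   5  18] 0.0891 128.9
side [305 239   7  17 116] 0.1053 -121.6
```

View pics/c6.png

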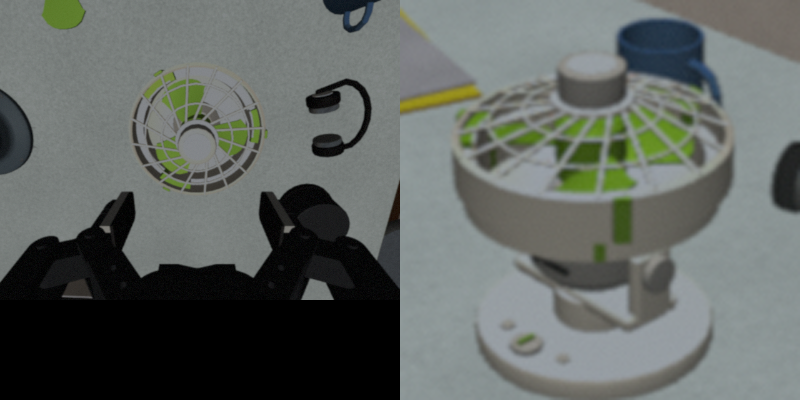

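The picture shows the guard level and seated over the blade. Its three lug marks sit within about 2° of the notches, and the gripper is clear. I'm handing the job in.

```bash
python3 -c "
from cell import bot
print(bot.hand_in())"
```

```text
the job is handed in; nothing more can be done
None
```

The fan is back together and handed in at about 26 s: the smaller blade is fully home on the drive pin, the front guard is twisted clockwise and dropped into its notches, and the gripper is clear; I never moved the mug, headphones or tub.

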